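# Seat the column in the instrument base and hold the square in the corner

## Robot

A 6-joint arm with a two-finger parallel gripper is mounted at the origin on the work surface. World frame = base frame: x ahead of the robot, y to its left, z up, the work surface at z = 0. Lengths are in m, angles in rad, forces in N, time in s.
With the tool pointing down it reaches from about 0.425 to 0.925 m from the base axis. Payload 12.5 kg.
Tool frame: the origin (TCP) lies midway between the tips of the shut fingers; the grasp point (between the pads) lies 19 mm behind it (ctrl.grip_depth is the distance from the TCP to the grasp point, in m); z points along the fingers, y is the line along which they close (so a half turn about z gives the same grasp; the last joint's range is limited). The gripper opens to 85 mm and grips with 20 to 120 N. Pads are 22 mm wide; open, the fingers measure 114 mm over their backs; the gripper's body (76 mm by 85 mm) begins 54 mm behind the grasp point. The pads swing forward as they close: fully open they stand 13 mm farther back than shut.
Start: joints at [1.237, 0.491, 1.559, -0, 1.092, -0.106], TCP at [0.141, 0.609, 0.203] pointing down, gripper open.
Joint ranges: [-3.1, 3.1], [-0.84, 2.19], [0.05, 2.79], [-1.13, 4.28], [0.06, 2.93], [-2.69, 2.69]. Speed limits (rad/s): [2.22, 2.22, 2.79, 3.14, 3.14, 3.14].

## Interface

Orientations are given as a unit quaternion [x, y, z, w].
In Python, from rig import ctrl gives the robot as it stands. The module is installed in compiled form; this text tells all that it offers.
- The arm moves only by the tool jog_arm, never from a script. Its argument "series" is a list of rows, each a list of 6 numbers: the shift along the world's x, y, z in mm, then the turn, a rotation vector about the world's x, y, z in rad. In form: [[tx, ty, tz, ax, ay, az], ...]. A call has 1 to 5 rows; each row shifts and turns the commanded pose from where the row before left it; what a row does not reach is not made up. A row lasts 1/10 s, in which the tool goes at most 50 mm and 8.59 degrees, less where a joint would pass 70% of its speed; a pose out of reach is approached as far as the arm can. A call is refused whole if a number of a shift passes 50 or a number of a turn 0.15, either way. A call with a gripper value outside its range is refused whole. "fingers" is the finger opening in mm, from 0 to 85.4, set as the call begins (left out, the last holds). The fingers move at their own pace and stop on an object; the grip force is fixed at half the most. Time passes only in rows, so rows that do not move let the fingers close. It gives the time, the measured TCP pose, the force, the opening and the grip force at its end, in the units of the state.
- ctrl.observe(): the state, without advancing time (a new reading comes with each control period).
- ctrl.get_image(name): name is "scene" or "top" or "wrist"; returns (picture, depth): 480x640x3 uint8, red, green, blue; 480x640 float32, m along the optical axis (not along the pixel's ray), 0 where there is no reading.
- ctrl.camera_info(name): a dict with "fx", "fy", "cx", "cy" (pixels), "dist" ([k1, k2, p1, p2, k3] as OpenCV has them; the pictures are not rectified), "T" (4x4, takes a point from camera to world coordinates). Camera axes: x right, y down, z forward; pixel columns grow to the right and rows downward; lengths in m; the calibration is good to about 2 mm. A picture is of the moment at which its call begins: read the wrist's pose just before it. camera_info takes no time and is no camera call; for the wrist camera it gives the pose at the moment of the call.
- ctrl.sign_off(): hands the job in; it is judged then, once.
The state is a dict: "time": time; "qpos": joint angles; "qd": joint speeds; "joint_torque": joint torques, N m; "tcp_pos": TCP position; "tcp_rot": TCP orientation; "contact_force": force on the tool from outside, world axes, zero at the start; "wrist_torque": the same for the moment, N m; "opening": opening from 0.0 (shut) to 1.0 (fully open); "finger_force": force on a finger pad.
Only numpy, scipy, OpenCV 4.12 (cv2) and the standard library are available. Lean on these libraries where they do the work, as an engineer would, in place of code of your own. Each camera call takes 0.05 s, during which the arm holds its last target. There are 200 camera calls.

## Task

Slide the aluminium column upright and fully home into the pocket of the steel base plate and let go of it. Then pick up the engineer's square by its stock and press it, blade upright and heel first, into the corner between the plate's free top surface and the column, centred on the column's face, until it sits flat on the plate and its upright edge is flush against the column. Finish while still gripping the square there, with a light steady push that holds it both down on the plate and against the column, and leave the other things on the bench alone.

Things in the scene. Friction and masses are not known exactly. Their poses are not given: they have to be found in the camera images.
- plate: dark steel instrument base plate, fixed to the bench, 210 x 100 mm and 40 mm thick. Origin: centre of its underside (on the bench); x along its 210 mm length, towards the end that has the pocket; z up. The pocket is centred on the width, 55 mm from the centre towards +x; the free top surface runs from the pocket to the -x end (about 139 mm)
- pocket (a point): centre of the mouth of the pocket in the plate's top surface (40 mm above the bench). The pocket is rectangular, 41.6 mm along the plate's x by 31.6 mm along its y, 30 mm deep with a flat floor and a 1 mm chamfer round the mouth. Axes as the plate's
- column: loose plain aluminium bar standing upright on the bench, 40 (its x) x 30 (y) x 95 mm tall, 0.3 kg. Origin: centre of its underside; z up its length. A dark groove line runs up the middle of each 40 mm wide face; the 30 mm wide faces are plain. It fits the pocket either way round, its x along the plate's x, and then stands 65 mm out of the plate
- square: loose steel engineer's square, an L standing on its stock, 0.4 kg. Stock: 100 mm long (its x), 18 wide (y), 26 high. Blade: at the stock's +x end, rising to 65 mm above the underside, 22 mm along x, 6 thick in y, outer edge flush with the stock's end (the heel). Origin: centre of the stock's underside, 50 mm behind the heel face; z up. Grip it across the 18 mm of the stock
- heel (a point): outer corner of the square: bottom of the +x end face, on the centre line. Home: this point touches the foot of the column's 30 mm wide face, in the plate's top surface. Axes as the square's; when home, the square's x points along the plate's x
- jar: amber glass jar with black lid, 56 mm across, 75 mm tall, a bystander; origin at the centre of its underside
- driver: screwdriver lying on the bench, a bystander
- lensbox: closed grey lens box, 70 x 100 x 32 mm, a bystander; origin at the centre of its underside
Mind the look-alikes: they are no part of the job. There is more than one size of the square; the job needs the middle-sized. Of the things that look like the column, the smallest one is meant.

How it is judged:
By the outcome, as a careful person would: the job done as asked, in the order asked, and still so for the second after the job is handed in, while the arm keeps its last pose, push and grip.
It also fails if it takes over 61 s, if anything falls off the work surface, if the arm or the gripper's body presses on something with over 40 N, if the wrist force passes 120 N, or if a joint passes its speed limit or range.

## Working session

There is one attempt and no reset: what is moved stays moved. The work goes in short steps, Python scripts to look and compute and a tool call to move; the robot and the scene stay as the last step left them, time stands still between calls to the robot, and variables do not carry over. Pictures are saved under pics/ and viewed, at most 11 in all, crops included, and the job is handed in when it is done.

Besides the shell and the picture viewer there is one more tool, called by a JSON object that holds its "api" and its "payload", one argument or row to a line. jog_arm: Moves the arm, as the interface text tells. Its arguments: {"type":"object","properties":{"series":{"type":"array","items":{"type":"array","items":{"type":"number"}}},"fingers":{"type":"number"}},"required":["series"]}

```bash
mkdir -p pics; cat > h.py <<'E'
import numpy as np, cv2
from rig import ctrl
def grab(n):
    info=ctrl.camera_info(n); im,d=ctrl.get_image(n); return im,d,info
def cloud(d,info):
    K=np.array([[info['fx'],0,info['cx']],[0,info['fy'],info['cy']],[0,0,1]])
    v,u=np.mgrid[:480,:640]
    p=cv2.undistortPoints(np.stack([u,v],-1).reshape(-1,1,2).astype(float),K,np.array(info['dist'],float)).reshape(480,640,2)
    P=np.dstack([p[...,0]*d,p[...,1]*d,d]); T=np.array(info['T'])
    W=P@T[:3,:3].T+T[:3,3]; W[d==0]=np.nan; return W
E
python3 - <<'E'
from h import *
for n in('top','scene'):
    im,d,i=grab(n); cv2.imwrite(f'pics/{n}.png',im[...,::-1]); np.savez(f'{n}.npz',im=im,d=d,W=cloud(d,i)); print(n,np.round(i['T'],3).tolist())
print(ctrl.observe())
E
```

```text
top [[-0.017, -0.997, 0.073, 0.445], [-1.0, 0.016, -0.022, 0.063], [0.02, -0.073, -0.997, 1.532], [0.0, 0.0, 0.0, 1.0]]
scene [[0.273, 0.782, -0.56, 1.08], [0.962, -0.23, 0.147, -0.093], [-0.014, -0.578, -0.816, 0.853], [0.0, 0.0, 0.0, 1.0]]
{'time': 0.1, 'qpos': array([ 1.23738022e+00,  4.91487355e-01,  1.55938305e+00, -2.63318437e-05,
        1.09173057e+00, -1.05606474e-01]), 'qd': array([-3.07967157e-05, -1.59146494e-05, -1.76790419e-03, -1.94653438e-03,
        9.67073126e-04, -4.41603152e-04]), 'joint_torque': array([ 2.37733628e-03, -6.19454455e+01, -2.62028378e+01, -1.11036697e-04,
        2.88157193e-03, -4.54840449e-05]), 'tcp_pos': array([0.14106442, 0.60863381, 0.20279549]), 'tcp_rot': array([ 1.13652622e-01,  9.93520421e-01, -4.94608949e-04, -9.83824867e-05]), 'contact_force': array([-0.85908707,  0.16983259, -0.1360446 ]), 'wrist_torque': array([-0.00665515, -0.02406217, -0.04035655]), 'finger_force': 0.0, 'opening': 1.0009774446356619}
```

View pics/top.png

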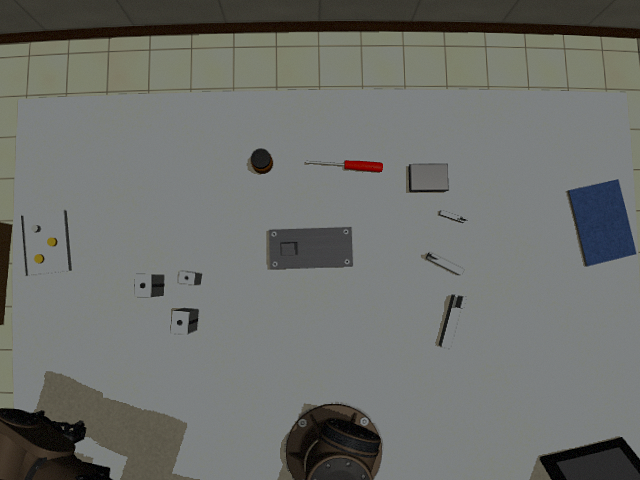

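View pics/scene.png

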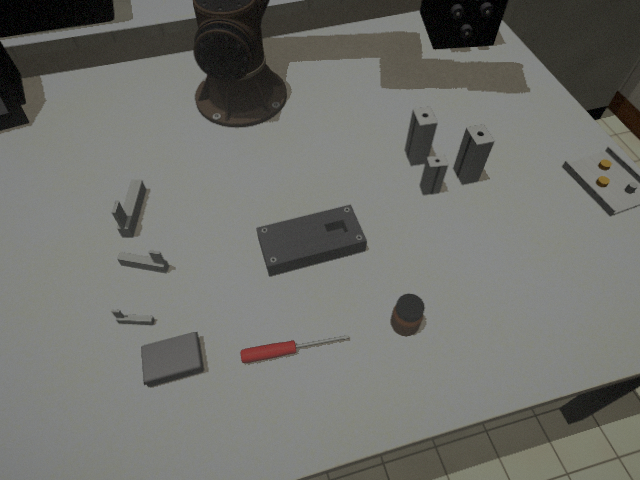

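The top view shows three columns at (149,286), (181,320) and (188,278); the smallest is (188,278). The squares are at (452,215) small, (443,263) middle and (451,320) large. The plate is at (310,248), with its pocket at (289,249) pointing towards world +y. Next I measure the candidates and check them in a crop.

```bash
python3 - <<'E'
from h import *
D=np.load('top.npz'); W=D['W']; im=D['im']
def rect(n,r0,r1,c0,c1,z0,z1):
    w=W[r0:r1,c0:c1].reshape(-1,3); w=w[(w[:,2]>z0)&(w[:,2]<z1)]
    (c,s,a)=cv2.minAreaRect((w[:,:2]*1000).astype(np.float32)); print(n,len(w),np.round(c,1),np.round(s,1),round(a,1),'zmed',np.round(np.median(w[:,2])*1000,1), 'mean',np.round(w.mean(0)*1000,1))
print('bench',np.nanmedian(W[330:400,220:260,2]))
rect('plate',215,285,255,365,.033,.05)
rect('colS',262,292,174,206,.085,.12)
rect('colM',300,340,160,202,.1,.2)
rect('colL',268,302,128,168,.1,.2)
rect('sqM all',246,280,415,470,.018,.1)
rect('sqM blade',246,280,415,470,.05,.1)
rect('sqS',205,225,435,472,.01,.1)
rect('sqL',290,352,430,470,.02,.1)
rect('jar',145,178,245,276,.06,.1);rect('lens',160,195,400,455,.02,.05)
a=cv2.resize(im[260:340,130:210],(400,400),interpolation=cv2.INTER_CUBIC);b=cv2.resize(im[225:305,400:480],(400,400),interpolation=cv2.INTER_CUBIC)
cv2.imwrite('pics/c1.png',np.clip(np.hstack([a,b])[...,::-1]*1.3,0,255).astype(np.uint8))
E
```

```text
bench 0.0005890406849720087
plate 3071 [523.4  50.2] [100.4 210.8] 1.0 zmed 40.5 mean [523.2  46.8  40.6]
colS 205 [453.3 354.3] [41.7 29.6] 80.3 zmed 95.3 mean [453.  353.8  95.2]
colM 468 [346.6 362.7] [43.4 56.5] 83.7 zmed 130.1 mean [346.9 361.3 128.7]
colL 458 [435.7 452.3] [44.4 53.1] 88.7 zmed 129.7 mean [435.4 449.2 127.7]
sqM all 281 [ 476.9 -294.8] [98.8 20.9] 63.8 zmed 26.7 mean [ 477.2 -294.2   30.4]
sqM blade 28 [ 494.8 -261.2] [22.6  6.2] 64.4 zmed 64.9 mean [ 494.7 -261.5   64.9]
sqS 149 [ 598.3 -315.9] [75.8 31.3] 59.0 zmed 18.5 mean [ 600.2 -321.4   21.4]
sqL 634 [ 329. -308.] [ 28.1 137.4] 74.0 zmed 36.3 mean [ 332.6 -306.5   41.3]
jar 307 [747.  172.2] [48.4 46.9] 25.8 zmed 75.3 mean [746.9 172.1  75. ]
lens 1049 [ 703.2 -259.6] [ 73.2 102. ] 1.2 zmed 32.2 mean [ 701.8 -258.5   32. ]
```

View pics/c1.png

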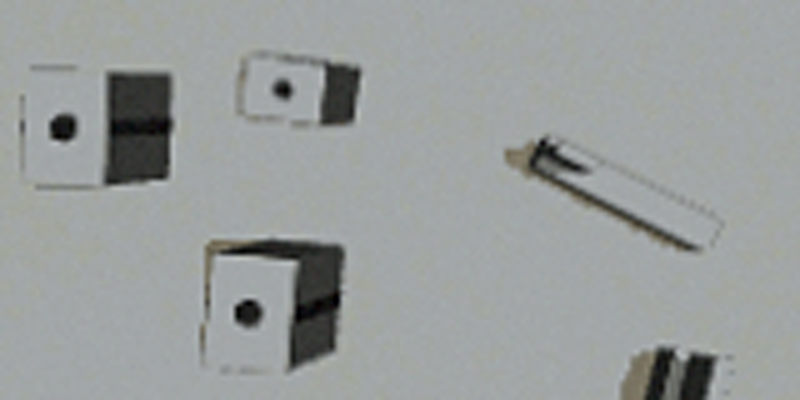

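Crop confirmed: the wanted column is the small one (41.7 x 29.6 mm, 95 high). The middle-sized square has about a 99 mm stock, with its blade on the end towards +y. Moving over the column.

{"api": "jog_arm", "payload": {
  "series": [
    [28,-23,0,0,0,-0.137],
    [28,-23,0,0,0,-0.137],
    [28,-23,0,0,0,-0.137],
    [28,-23,0,0,0,-0.137],
    [28,-23,0,0,0,-0.137]
  ],
  "fingers": 60
}}

```text
time: 0.6
tcp_pos: [0.282, 0.4927, 0.2031]
tcp_rot: [0.443, 0.896, -0.0, -0.0]
contact_force: [0.4, 1.1, -0.6]
opening: 0.702
finger_force: 0.0
```

{"api": "jog_arm", "payload": {
  "series": [
    [28,-23,0,0,0,-0.137],
    [28,-23,0,0,0,-0.137],
    [28,-23,0,0,0,-0.137],
    [28,-23,0,0,0,-0.137],
    [28,-23,0,0,0,-0.137]
  ]
}}

```text
time: 1.1
tcp_pos: [0.4221, 0.3777, 0.2031]
tcp_rot: [0.719, 0.695, -0.0, 0.0]
contact_force: [0.3, 0.9, -0.0]
opening: 0.705
finger_force: 0.0
```

{"api": "jog_arm", "payload": {
  "series": [
    [28,-23,0,0,0,-0.137],
    [0,0,0,0,0,0],
    [0,0,0,0,0,0]
  ]
}}

```text
time: 1.4
tcp_pos: [0.4493, 0.3553, 0.2029]
tcp_rot: [0.763, 0.647, -0.0, -0.0]
contact_force: [0.0, -0.9, 0.4]
opening: 0.699
finger_force: 0.0
```

```bash
python3 - <<'E'
from h import *
im,d,i=grab('wrist'); W=cloud(d,i); cv2.imwrite('pics/w1.png',im[...,::-1]); np.savez('w1.npz',im=im,d=d,W=W)
o=ctrl.observe(); print(o['time'],o['tcp_pos'],o['tcp_rot'],np.round(i['T'],3).tolist())
E
```

```text
1.45 [0.44872846 0.35589752 0.20304298] [ 7.62327058e-01  6.47191879e-01 -3.39424950e-04 -1.11288282e-04] [[0.987, -0.157, -0.046, 0.462], [-0.164, -0.947, -0.277, 0.426], [0.0, 0.281, -0.96, 0.374], [0.0, 0.0, 0.0, 1.0]]
```

View pics/w1.png

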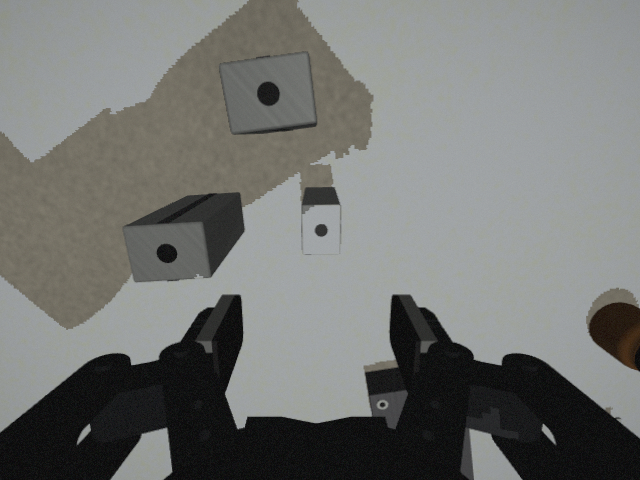

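The wrist view shows the small column at (321,230), the pads at (222,335) and (413,335), and the plate corner at (385,400). Measuring the column from the wrist depth.

```bash
cat >> h.py <<'E'
def rect(W,n,r0,r1,c0,c1,z0,z1):
    w=W[r0:r1,c0:c1].reshape(-1,3); w=w[(w[:,2]>z0)&(w[:,2]<z1)]
    (c,s,a)=cv2.minAreaRect((w[:,:2]*1000).astype(np.float32)); print(n,len(w),np.round(c,1),np.round(s,1),round(a,1),'zmed',np.round(np.median(w[:,2])*1000,1),'mean',np.round(w.mean(0)*1000,1)); return w
E
python3 - <<'E'
from h import *
W=np.load('w1.npz')['W']
rect(W,'col',180,265,290,352,.088,.105)
rect(W,'colM',215,290,115,215,.12,.145)
E
```

```text
col 1980 [453.6 354.4] [39.7 30.2] 80.8 zmed 95.8 mean [453.6 355.4  95.7]
colM 4990 [348.3 364.2] [42.2 55.5] 84.0 zmed 130.8 mean [350.2 365.9 130.3]
```

{"api": "jog_arm", "payload": {
  "series": [
    [4.7,-1.3,-30,0,0,0],
    [0,0,-40,0,0,0],
    [0,0,-40,0,0,0],
    [0,0,-40,0,0,0],
    [0,0,0,0,0,0]
  ]
}}

```text
time: 1.95
tcp_pos: [0.4508, 0.3541, 0.0493]
tcp_rot: [0.762, 0.648, -0.004, -0.001]
contact_force: [-0.3, -0.3, 0.3]
opening: 0.698
finger_force: 0.0
```

{"api": "jog_arm", "payload": {
  "series": [
    [0,0,0,0,0,0],
    [0,0,0,0,0,0],
    [0,0,0,0,0,0],
    [0,0,0,0,0,0],
    [0,0,0,0,0,0]
  ],
  "fingers": 20
}}

```text
time: 2.45
tcp_pos: [0.4545, 0.3554, 0.0558]
tcp_rot: [0.763, 0.647, 0.002, 0.0]
contact_force: [-1.2, 0.4, 7.7]
opening: 0.332
finger_force: 60.1
```

{"api": "jog_arm", "payload": {
  "series": [
    [0,0,15,0,0,0],
    [0,0,40,0,0,0],
    [0,0,40,0,0,0],
    [0,0,40,0,0,0],
    [0,0,0,0,0,0]
  ]
}}

```text
time: 2.95
tcp_pos: [0.4555, 0.3557, 0.1948]
tcp_rot: [0.763, 0.647, 0.005, 0.001]
contact_force: [-0.5, -0.1, -2.5]
opening: 0.329
finger_force: 60.2
```

{"api": "jog_arm", "payload": {
  "series": [
    [8,-36,0,0,0,0.03],
    [8,-36,0,0,0,0.03],
    [8,-36,0,0,0,0.03],
    [8,-36,0,0,0,0.03],
    [8,-36,0,0,0,0.03]
  ]
}}

```text
time: 3.45
tcp_pos: [0.4935, 0.1731, 0.1884]
tcp_rot: [0.711, 0.703, 0.0, 0.0]
contact_force: [0.4, 0.0, -2.6]
opening: 0.332
finger_force: 60.1
```

{"api": "jog_arm", "payload": {
  "series": [
    [14,-40,0,0,0,0.03],
    [14,-40,0,0,0,0],
    [0,-30,0,0,0,0],
    [0,0,0,0,0,0],
    [0,0,0,0,0,0]
  ]
}}

```text
time: 3.95
tcp_pos: [0.5215, 0.0641, 0.1883]
tcp_rot: [0.702, 0.712, 0.0, -0.0]
contact_force: [-0.6, 0.1, -2.8]
opening: 0.33
finger_force: 60.2
```

```bash
python3 - <<'E'
from h import *
im,d,i=grab('wrist'); W=cloud(d,i); cv2.imwrite('pics/w2.png',im[...,::-1]); np.savez('w2.npz',im=im,d=d,W=W)
o=ctrl.observe(); print(o['time'],o['tcp_pos'],o['tcp_rot'],o['contact_force'],np.round(i['T'],3).tolist())
E
```

```text
4.0 [0.52155808 0.06481036 0.18840511] [7.01556033e-01 7.12614283e-01 1.29556193e-04 9.72115163e-06] [-0.38791048 -0.26642861 -3.29184476] [[1.0, 0.014, 0.005, 0.521], [0.014, -0.96, -0.281, 0.135], [0.001, 0.281, -0.96, 0.36], [0.0, 0.0, 0.0, 1.0]]
```

View pics/w2.png

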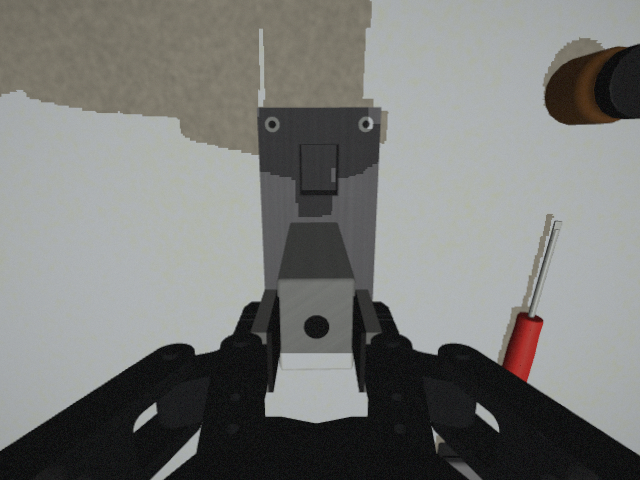

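The pocket mouth is at (319,169). The held column hangs straight, with its top face at (316,317) and its lower edge at row 222. Now I measure the pocket and the column's pose in the hand.

```bash
cat >> h.py <<'E'
def rays(info,uv,z):
    K=np.array([[info['fx'],0,info['cx']],[0,info['fy'],info['cy']],[0,0,1]])
    p=cv2.undistortPoints(np.array(uv,float).reshape(-1,1,2),K,np.array(info['dist'],float)).reshape(-1,2)
    T=np.array(info['T']); r=np.c_[p,np.ones(len(p))]@T[:3,:3].T
    return T[:3,3]+r*((z-T[2,3])/r[:,2])[:,None]
def rr(w):
    c,s,a=cv2.minAreaRect((w[:,:2]*1000).astype(np.float32)); return np.round(c,1),np.round(s,1),round(a,2)
E
python3 - <<'E'
from h import *
D=np.load('w2.npz'); W=D['W']; i=ctrl.camera_info('wrist')
z=W[...,2]
print('plate z',np.nanmedian(z[130:140,280:350]))
m=np.zeros((480,640),bool); m[135:205,290:350]=True
for t in (.030,.034,.037):
    h=m&(z<t); 
    n,l,st,_=cv2.connectedComponentsWithStats(h.astype(np.uint8)); k=1+st[1:,4].argmax()
    v,u=np.nonzero(l==k); print('hole',t,rr(rays(i,np.c_[u,v],.0405)),len(u),u.min(),u.max(),v.min(),v.max())
# plate +y end edges
w=rect(W,'plate top',90,220,245,395,.037,.045)
e=w[w[:,1]>.12]; print('plate x range',np.percentile(e[:,0],[.5,99.5])*1000,'y max',np.percentile(w[:,1],99.8)*1000)
w=rect(W,'coltop',270,365,270,365,.22,.25)
print(w[:,2].mean())
f=W[226:275,296:332].reshape(-1,3); f=f[(f[:,2]>.125)&(f[:,2]<.24)]
A=np.c_[f[:,0],f[:,2],np.ones(len(f))]; print('face y=ax+bz+c',np.linalg.lstsq(A,f[:,1],rcond=None)[0], f.mean(0))
for r in (228,240,255,268):
    s=W[r,270:365]; s=s[(s[:,2]>.125)]; print(r,np.round(s[0]*1000,1),np.round(s[-1]*1000,1))
E
```

```text
plate z 0.04083984197131793
hole 0.03 (array([523.5, 106.2]), array([30.4, 39.8]), 1.78) 1745 300 336 145 193
hole 0.034 (array([523.6, 106. ]), array([30.8, 39.8]), 0.88) 1798 300 336 145 193
hole 0.037 (array([523.8, 105.6]), array([30.9, 40.9]), 0.39) 1830 300 337 145 194
plate top 11514 [524.1 108.2] [100.6  91.7] 0.8 zmed 40.9 mean [523.8 111.   40.9]
plate x range [473.78603593 573.15254261] y max 154.35601819384553
coltop 8110 [522.4  63.9] [37.3 38.6] 0.1 zmed 228.6 mean [522.3  66.6 229.6]
0.22963296862451216
face y=ax+bz+c [0.01953411 0.00168857 0.07188664] [0.52085658 0.08238206 0.190075  ]
228 [506.4  81.8 149.4] [534.9  82.2 149.2]
240 [506.6  82.  175.1] [535.5  82.1 174.2]
255 [506.3  80.7 195.7] [535.5  82.7 200.6]
268 [507.3  81.9 216.3] [536.   82.  215.3]
```

{"api": "jog_arm", "payload": {
  "series": [
    [1.7,23.3,0,0,0,0],
    [1,20,-20,0,0,0],
    [0,0,-34,0,0,0],
    [0,0,-30,0,0,0],
    [0,0,0,0,0,0]
  ]
}}

```text
time: 4.5
tcp_pos: [0.5224, 0.109, 0.1014]
tcp_rot: [0.701, 0.713, -0.002, -0.002]
contact_force: [-0.5, -0.1, -2.4]
opening: 0.329
finger_force: 60.4
```

{"api": "jog_arm", "payload": {
  "series": [
    [0,0,0,0,0,0],
    [0,0,0,0,0,0]
  ]
}}

```text
time: 4.7
tcp_pos: [0.5253, 0.1083, 0.1059]
tcp_rot: [0.701, 0.713, 0.001, 0.001]
contact_force: [-0.7, 0.7, -3.5]
opening: 0.331
finger_force: 60.4
```

```bash
python3 - <<'E'
from h import *
im,d,i=grab('wrist'); W=cloud(d,i); np.savez('w3.npz',im=im,d=d,W=W)
o=ctrl.observe(); print(o['time'],o['tcp_pos'],o['tcp_rot'],o['contact_force'])
c=cv2.resize(im[150:350,220:420],(600,600),interpolation=cv2.INTER_CUBIC); cv2.imwrite('pics/w3.png',np.clip(c[...,::-1]*2.,0,255).astype(np.uint8))
E
```

```text
4.75 [0.52527673 0.10818014 0.10592343] [0.70129286 0.71287203 0.00100873 0.00088129] [ 0.12145988 -0.68888295 -2.03797658]
```

View pics/w3.png

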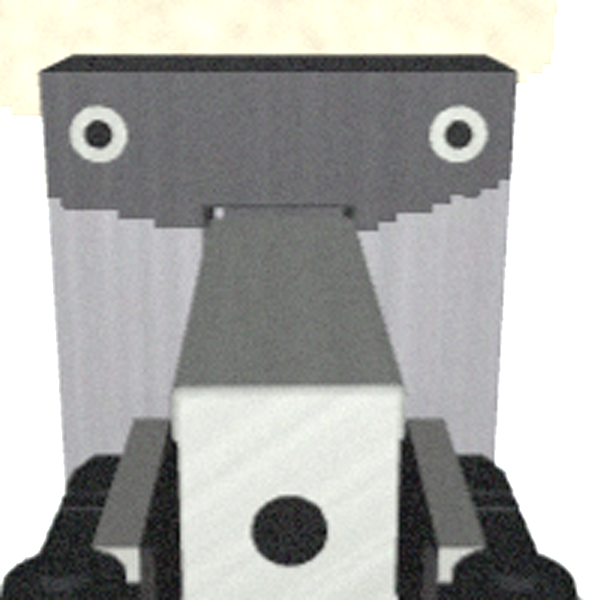

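The mouth's near edge shows at crop (205–355, 207), just beyond the column's foot, so the alignment is close. Reading the edge pixels for a finer correction.

```bash
python3 - <<'E'
from h import *
D=np.load('w3.npz'); W=D['W']; g=D['im'].astype(int).sum(2)//3
print('cols',list(range(284,296)),list(range(330,344)))
for r in range(215,232): print(r,g[r,284:296],g[r,330:344],'mid',g[r,314], np.round(W[r,314]*1000,1))
f=W[232:270,300:330].reshape(-1,3); f=f[(f[:,2]>.05)]
A=np.c_[f[:,0],f[:,2],np.ones(len(f))]; print('face',np.linalg.lstsq(A,f[:,1],rcond=None)[0],f.mean(0))
for r in (235,245,255,265):
    s=W[r,270:365]; s=s[(s[:,2]>.048)]; print(r,np.round(s[0]*1000,1),np.round(s[-1]*1000,1))
i=ctrl.camera_info('wrist'); print(i['cx'],i['fx'])
print('mouthedge',np.round(rays(i,[[288,218],[338,218],[314,218],[314,219]],.0408)*1000,1).tolist())
w=rect(W,'pl',170,225,225,400,.037,.045); e=w[(w[:,1]>.125)&(w[:,1]<.15)]; print(np.percentile(e[:,0],[.3,99.7])*1000,np.percentile(w[:,1],[99,99.8])*1000)
E
```

```text
cols [284, 285, 286, 287, 288, 289, 290, 291, 292, 293, 294, 295] [330, 331, 332, 333, 334, 335, 336, 337, 338, 339, 340, 341, 342, 343]
215 [56 55 51 55 54 56 55 57 56 57 56 55] [55 56 55 55 56 50 55 52 54 55 54 55 55 56] mid 52 [524.7 128.4  41.2]
216 [55 58 57 56 58 54 53 53 57 54 55 57] [54 53 53 56 55 55 51 53 55 54 56 55 52 56] mid 53 [524.7 127.5  40.4]
217 [55 54 56 54 55 55 54 56 53 56 54 54] [53 56 53 55 57 52 51 55 51 53 54 54 57 51] mid 58 [524.7 126.9  40.7]
218 [59 57 53 46 45 44 43 44 44 41 46 48] [43 39 44 49 44 44 46 45 51 56 54 56 56 56] mid 44 [524.7 126.4  41.4]
219 [55 51 55 45 35 35 28 57 75 82 65 53] [53 53 56 52 47 37 31 38 44 55 55 57 59 53] mid 49 [524.8 118.6  10.1]
220 [54 53 54 47 36 29 25 65 93 98 77 54] [57 59 58 55 41 32 27 35 47 51 53 55 58 55] mid 49 [524.8 118.   10.7]
221 [53 56 51 45 30 34 29 67 94 98 78 55] [52 55 56 59 43 27 30 36 48 54 53 53 56 57] mid 57 [524.8 117.5  11.9]
222 [58 55 52 48 34 26 26 57 74 83 64 55] [57 57 57 56 50 50 37 42 49 55 56 54 60 56] mid 54 [524.7 126.6  53.4]
223 [57 49 55 49 37 36 47 56 59 61 58 55] [57 60 59 55 57 5
[... 800 characters left out ...]
61  56  57  58  59  56  57  86 100  99 101] mid 60 [524.7 126.4  72.4]
231 [97 98 99 76 60 59 58 56 59 54 59 56] [59 62 55 57 57 58 59 58 59 57 86 98 98 98] mid 57 [524.7 126.6  75.2]
face [0.02230263 0.0021806  0.11463614] [0.52503214 0.1265846  0.1095416 ]
235 [510.1 125.8  81.7] [538.8 126.4  82.2]
245 [510.5 126.  100.8] [539.  126.6 101.7]
255 [510.1 125.  113.6] [539.2 126.7 117.5]
265 [510.5 125.7 129.1] [539.4 126.6 130.3]
315.8626965355763 373.7297197681876
mouthedge [[507.9, 125.9, 40.8], [540.3, 126.4, 40.8], [524.7, 126.1, 40.8], [524.7, 125.5, 40.8]]
pl 7821 [523.4 138.5] [100.4  33. ] 1.0 zmed 40.9 mean [523.2 139.5  40.8]
[473.58896787 572.922825  ] [154.97764769 155.35364356]
```

{"api": "jog_arm", "payload": {
  "series": [
    [-0.8,-1.5,0,0,0,-0.005],
    [0,0,-4,0,0,0],
    [0,0,-4,0,0,0],
    [0,0,0,0,0,0],
    [0,0,0,0,0,0]
  ]
}}

```text
time: 5.25
tcp_pos: [0.5237, 0.1063, 0.0962]
tcp_rot: [0.703, 0.711, -0.0, -0.0]
contact_force: [-0.0, -0.7, -2.9]
opening: 0.331
finger_force: 60.4
```

{"api": "jog_arm", "payload": {
  "series": [
    [0,0,-2,0,0,0],
    [0,0,-2,0,0,0],
    [0,0,-2,0,0,0],
    [0,0,0,0,0,0]
  ]
}}

```text
time: 5.65
tcp_pos: [0.5238, 0.1064, 0.0901]
tcp_rot: [0.703, 0.711, -0.0, 0.0]
contact_force: [0.3, 0.2, -2.7]
opening: 0.337
finger_force: 60.4
```

{"api": "jog_arm", "payload": {
  "series": [
    [0,0,-2,0,0,0],
    [0,0,-2,0,0,0],
    [0,0,-2,0,0,0],
    [0,0,-2,0,0,0],
    [0,0,0,0,0,0]
  ]
}}

```text
time: 6.15
tcp_pos: [0.5237, 0.1064, 0.082]
tcp_rot: [0.703, 0.711, -0.0, -0.0]
contact_force: [1.2, -0.3, -3.4]
opening: 0.328
finger_force: 60.4
```

{"api": "jog_arm", "payload": {
  "series": [
    [0,0,-2,0,0,0],
    [0,0,-2,0,0,0],
    [0,0,-2,0,0,0],
    [0,0,-2,0,0,0],
    [0,0,0,0,0,0]
  ]
}}

```text
time: 6.65
tcp_pos: [0.5237, 0.1064, 0.0741]
tcp_rot: [0.703, 0.711, -0.0, -0.0]
contact_force: [1.5, 1.0, -3.5]
opening: 0.335
finger_force: 60.4
```

{"api": "jog_arm", "payload": {
  "series": [
    [0,0,-2,0,0,0],
    [0,0,-2,0,0,0],
    [0,0,-2,0,0,0],
    [0,0,-1,0,0,0],
    [0,0,0,0,0,0]
  ]
}}

```text
time: 7.15
tcp_pos: [0.5237, 0.1064, 0.0672]
tcp_rot: [0.703, 0.711, -0.0, -0.0]
contact_force: [1.0, 1.2, -2.9]
opening: 0.332
finger_force: 60.3
```

{"api": "jog_arm", "payload": {
  "series": [
    [0,0,-1,0,0,0],
    [0,0,-1,0,0,0],
    [0,0,0,0,0,0]
  ]
}}

```text
time: 7.45
tcp_pos: [0.5238, 0.1064, 0.0658]
tcp_rot: [0.703, 0.711, 0.0, 0.0]
contact_force: [-2.0, 0.1, 3.5]
opening: 0.33
finger_force: 61.2
```

{"api": "jog_arm", "payload": {
  "series": [
    [0,0,-0.5,0,0,0],
    [0,0,0,0,0,0]
  ]
}}

```text
time: 7.65
tcp_pos: [0.5239, 0.1064, 0.0657]
tcp_rot: [0.703, 0.711, 0.0, 0.0]
contact_force: [-1.6, -1.0, 10.8]
opening: 0.332
finger_force: 62.0
```

{"api": "jog_arm", "payload": {
  "series": [
    [0,0,0,0,0,0],
    [0,0,0,0,0,0],
    [0,0,0,0,0,0],
    [0,0,0,0,0,0]
  ],
  "fingers": 60
}}

```text
time: 8.05
tcp_pos: [0.5237, 0.1064, 0.0647]
tcp_rot: [0.703, 0.711, -0.0, -0.0]
contact_force: [-0.1, -0.3, 0.1]
opening: 0.704
finger_force: 0.0
```

{"api": "jog_arm", "payload": {
  "series": [
    [0,0,30,0,0,0],
    [0,0,45,0,0,0],
    [0,0,45,0,0,0],
    [0,0,0,0,0,0],
    [0,0,0,0,0,0]
  ]
}}

```text
time: 8.55
tcp_pos: [0.5239, 0.1064, 0.1854]
tcp_rot: [0.703, 0.711, 0.001, 0.001]
contact_force: [0.2, -0.2, 0.2]
opening: 0.7
finger_force: 0.0
```

```bash
python3 - <<'E'
from h import *
im,d,i=grab('wrist'); W=cloud(d,i); np.savez('w4.npz',im=im,d=d,W=W)
o=ctrl.observe(); print(o['time'],o['tcp_pos'],o['tcp_rot'],o['contact_force'])
w=rect(W,'col top',100,330,200,440,.095,.12); 
print(W[W[...,2]>.03].shape, np.polyfit(w[:,1],w[:,2],1),np.polyfit(w[:,0],w[:,2],1))
im,d,i=grab('top'); W=cloud(d,i); rect(W,'top col',215,285,255,365,.08,.13); rect(W,'plate',215,285,255,365,.033,.05)
rect(W,'sqM all',246,280,415,470,.018,.1)
E
```

```text
8.6 [0.52332459 0.10633047 0.18431365] [ 7.03202247e-01  7.10989839e-01 -1.76858489e-04 -1.32780136e-04] [-0.131684   -0.73792809 -0.87809411]
col top 2444 [523.2 104.6] [30.5 40.4] 1.2 zmed 105.7 mean [523.1 106.2 105.5]
(91655, 3) [-0.03696808  0.10942253] [-0.00251418  0.10681201]
top col 0 [0. 0.] [0. 0.] 0.0 zmed nan mean [nan nan nan]
plate 1363 [523.2  50.2] [100.  210.5] 1.1 zmed 40.7 mean [523.8  -9.   40.7]
sqM all 280 [ 476.9 -296.4] [99.8 20.8] 63.3 zmed 26.9 mean [ 477.1 -294.4   30.6]
  return _methods._mean(a, axis=axis, dtype=dtype,
  ret = ret.dtype.type(ret / rcount)
h.py:13: RuntimeWarning: Mean of empty slice.
  (c,s,a)=cv2.minAreaRect((w[:,:2]*1000).astype(np.float32)); print(n,len(w),np.round(c,1),np.round(s,1),round(a,1),'zmed',np.round(np.median(w[:,2])*1000,1),'mean',np.round(w.mean(0)*1000,1)); return w
  ret = um.true_divide(
```

The column is home: its top is at 105 mm, level, and centred in the pocket. On to the square.

{"api": "jog_arm", "payload": {
  "series": [
    [-5,-44,0,0,0,-0.05],
    [-5,-44,0,0,0,-0.05],
    [-5,-44,0,0,0,-0.05],
    [-5,-44,0,0,0,-0.05],
    [-5,-44,0,0,0,-0.05]
  ]
}}

```text
time: 9.15
tcp_pos: [0.4978, -0.1151, 0.1833]
tcp_rot: [0.787, 0.617, -0.001, -0.001]
contact_force: [-0.2, 0.1, -0.3]
opening: 0.706
finger_force: 0.0
```

{"api": "jog_arm", "payload": {
  "series": [
    [-5,-45,0,0,0,-0.05],
    [-5,-45,0,0,0,-0.05],
    [-5,-45,0,0,0,-0.05],
    [-6,-45,0,0,0,-0.07],
    [0,0,0,0,0,0]
  ]
}}

```text
time: 9.65
tcp_pos: [0.4766, -0.2979, 0.1829]
tcp_rot: [0.851, 0.525, -0.001, -0.001]
contact_force: [0.2, 0.3, 0.5]
opening: 0.702
finger_force: 0.0
```

{"api": "jog_arm", "payload": {
  "series": [
    [0,0,0,0,0,0],
    [0,0,0,0,0,0]
  ]
}}

```text
time: 9.85
tcp_pos: [0.4775, -0.2926, 0.1838]
tcp_rot: [0.849, 0.528, -0.0, -0.001]
contact_force: [-0.3, 0.8, -0.1]
opening: 0.7
finger_force: 0.0
```

```bash
python3 - <<'E'
from h import *
im,d,i=grab('wrist'); W=cloud(d,i); np.savez('w5.npz',im=im,d=d,W=W); cv2.imwrite('pics/w5.png',im[...,::-1])
o=ctrl.observe(); print(o['time'],o['tcp_pos'],o['tcp_rot'],o['contact_force'],o['qpos'])
E
```

```text
9.9 [ 0.47773064 -0.29241212  0.18419124] [ 8.49015370e-01  5.28367726e-01 -1.64222824e-04 -6.48911493e-04] [-0.36603538  0.54366178 -0.03996019] [-6.67253161e-01  4.20429214e-01  1.74203401e+00  1.59269158e-04
  9.80461618e-01 -2.09899585e-01]
```

View pics/w5.png

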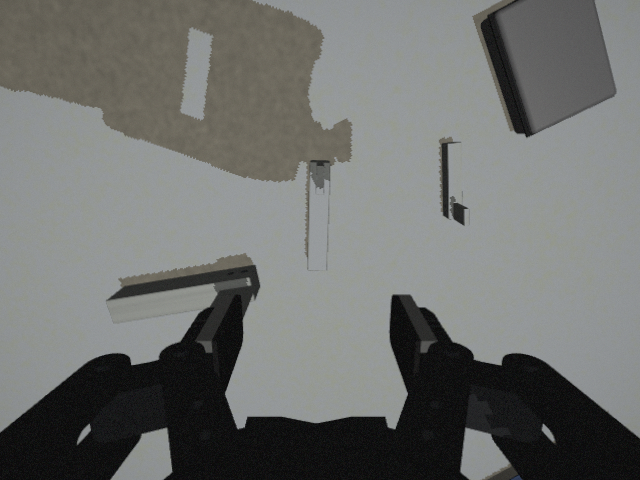

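The square lies under the gripper at (318,215), with its blade at the far end, row 165. The large square's end is at (255,275), so I check the clearance and measure.

```bash
python3 - <<'E'
from h import *
D=np.load('w5.npz'); W=D['W']
w=rect(W,'sq all',145,280,300,338,.018,.09)
s=w[w[:,2]<.035]; print('stock',rr(s),np.median(s[:,2])); b=w[w[:,2]>.055]; print('blade',rr(b),len(b),b.mean(0))
c=np.array(rr(s)[0]); 
for k in (w,s):
    xy=k[:,:2]*1000; u=np.array([np.cos(np.radians(63.5)),np.sin(np.radians(63.5))]); n=np.array([-u[1],u[0]])
    print('along',np.percentile(xy@u,[.3,99.7]),'across',np.percentile(xy@n,[1,99]), 'c',c@u,c@n)
# fit side direction
uv=[]; 
L=W[240:330,100:262].reshape(-1,3); L=L[L[:,2]>.015]
o=ctrl.observe()['tcp_pos'][:2]*1000
d=(L[:,:2]*1000-o)@np.array([[u[0],n[0]],[u[1],n[1]]]); k=d[:,1].argmin(); print('large: nearest across',d[:,1].max(),d[:,1].min()); q=d[np.abs(d[:,0])<20]; print('within +-20 along', q[:,1].min() if len(q) else None, q[:,1].max() if len(q) else None)
E
```

```text
sq all 2180 [ 478.4 -295.9] [100.  18.] 62.3 zmed 26.9 mean [ 479.7 -293.3   31. ]
stock (array([ 478.4, -296. ]), array([100.,  18.]), 62.35) 0.026793462069445523
blade (array([ 496.7, -261.4]), array([22. ,  5.4]), 63.77) 233 [ 0.49677549 -0.26096129  0.06563913]
along [-101.04445754   -1.42551382] across [-569.34022143 -551.30671147] c -51.43953724246697 -560.2111512709122
along [-101.09347839   -1.46445744] across [-569.58234432 -551.30356928] c -51.43953724246697 -560.2111512709122
large: nearest across 194.07905015822868 29.14960013650102
within +-20 along 29.14960013650102 43.2659937448451
```

{"api": "jog_arm", "payload": {
  "series": [
    [1.2,-3.6,-40,0,0,-0.02],
    [0,0,-40,0,0,0],
    [0,0,-30,0,0,0],
    [0,0,-20,0,0,0],
    [0,0,-15,0,0,0]
  ],
  "fingers": 42
}}

```text
time: 10.4
tcp_pos: [0.4789, -0.2955, 0.0383]
tcp_rot: [0.854, 0.52, -0.0, -0.001]
contact_force: [-0.2, 0.3, 0.5]
opening: 0.491
finger_force: 0.0
```

{"api": "jog_arm", "payload": {
  "series": [
    [0,0,-10,0,0,0],
    [0,0,-8,0,0,0],
    [0,0,-6,0,0,0],
    [0,0,-4,0,0,0],
    [0,0,0,0,0,0]
  ]
}}

```text
time: 10.9
tcp_pos: [0.4789, -0.2971, 0.0117]
tcp_rot: [0.855, 0.519, -0.0, -0.0]
contact_force: [-0.8, -0.8, -0.4]
opening: 0.492
finger_force: 0.0
```

{"api": "jog_arm", "payload": {
  "series": [
    [0,0,0,0,0,0],
    [0,0,0,0,0,0]
  ]
}}

```text
time: 11.1
tcp_pos: [0.4791, -0.2974, 0.0123]
tcp_rot: [0.855, 0.519, 0.0, 0.0]
contact_force: [0.4, 1.2, 0.6]
opening: 0.492
finger_force: 0.0
```

{"api": "jog_arm", "payload": {
  "series": [
    [0,0.7,-4,0,0,0],
    [0,0,-3,0,0,0],
    [0,0,-1.5,0,0,0],
    [0,0,0,0,0,0]
  ]
}}

```text
time: 11.5
tcp_pos: [0.4788, -0.2965, 0.003]
tcp_rot: [0.855, 0.519, -0.0, -0.0]
contact_force: [-0.5, 0.8, -0.0]
opening: 0.496
finger_force: 0.0
```

{"api": "jog_arm", "payload": {
  "series": [
    [0,0,0,0,0,0],
    [0,0,0,0,0,0],
    [0,0,0,0,0,0],
    [0,0,0,0,0,0],
    [0,0,0,0,0,0]
  ],
  "fingers": 10
}}

```text
time: 12.0
tcp_pos: [0.4789, -0.2965, 0.0034]
tcp_rot: [0.855, 0.519, 0.0, 0.0]
contact_force: [0.2, -0.1, 0.3]
opening: 0.116
finger_force: 0.0
```

The fingers reached 10 mm with no force, so the grip missed. Looking.

```bash
python3 - <<'E'
from h import *
im,d,i=grab('wrist'); W=cloud(d,i); np.savez('w6.npz',im=im,d=d,W=W)
o=ctrl.observe(); print(o['time'],o['tcp_pos'],o['opening'],o['finger_force'])
im2,d2,i2=grab('scene')
a=cv2.resize(im[120:420,170:470],(400,400)); b=cv2.resize(im2[200:320,90:210],(400,400),interpolation=cv2.INTER_CUBIC)
cv2.imwrite('pics/w6.png',np.clip(np.hstack([a,b])[...,::-1]*1.5,0,255).astype(np.uint8))
E
```

```text
12.05 [ 0.47895625 -0.29655983  0.00337094] 0.12054602285439692 0.0
```

View pics/w6.png

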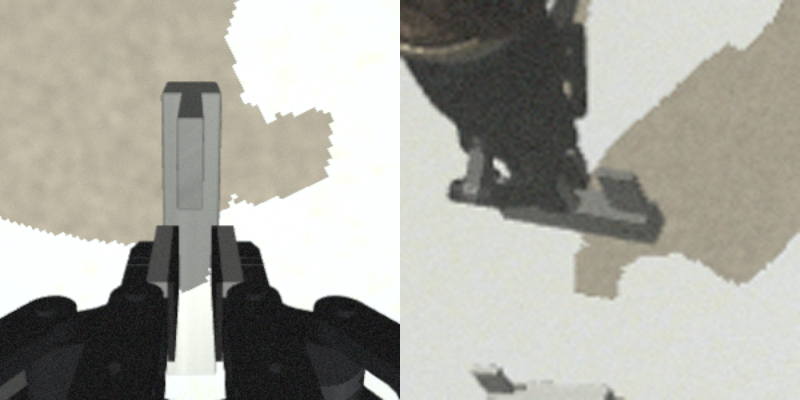

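The square is still between the pads, with a small gap either side, so the command simply was not closed enough. Closing fully.

{"api": "jog_arm", "payload": {
  "series": [
    [0,0,0,0,0,0],
    [0,0,0,0,0,0],
    [0,0,0,0,0,0],
    [0,0,0,0,0,0]
  ],
  "fingers": 0
}}

```text
time: 12.5
tcp_pos: [0.4789, -0.2965, 0.0033]
tcp_rot: [0.855, 0.519, 0.0, 0.0]
contact_force: [-0.1, 0.0, 0.6]
opening: -0.005
finger_force: 0.0
```

Fully shut and still no force, so the fingers must be clear of the stock. Checking heights in the depth data.

```bash
python3 - <<'E'
from h import *
W0=np.load('w6.npz')['W']
im,d,i=grab('wrist'); W=cloud(d,i); np.savez('w7.npz',im=im,d=d,W=W)
for nm,w in(('open10',W0),('shut',W)):
  print(nm)
  for r in (190,230,260,285,300,320,340,360,380,395):
    print(r,[tuple(int(v) for v in np.nan_to_num(w[r,c]*1000)) for c in (285,292,300,310,318,326,336,344,352)])
a=cv2.resize(im[120:420,170:470],(500,500)); cv2.imwrite('pics/w7.png',np.clip(a[...,::-1]*1.5,0,255).astype(np.uint8))
E
```

```text
open10
190 [(488, -249, 2), (493, -248, 26), (496, -249, 26), (500, -251, 30), (503, -252, 31), (505, -254, 27), (508, -260, 1), (512, -262, 0), (515, -264, 0)]
230 [(478, -266, 0), (486, -262, 27), (488, -264, 26), (497, -257, 64), (500, -258, 66), (498, -269, 26), (500, -277, 0), (503, -279, 0), (507, -281, 0)]
260 [(471, -280, 0), (480, -274, 26), (483, -275, 27), (493, -265, 66), (495, -267, 65), (492, -280, 27), (493, -291, 1), (496, -293, 0), (500, -294, 1)]
285 [(465, -291, 1), (474, -284, 26), (477, -285, 27), (481, -288, 25), (484, -289, 25), (487, -290, 26), (487, -303, 1), (491, -305, 0), (494, -306, 1)]
300 [(474, -281, 46), (476, -282, 46), (479, -283, 46), (478, -294, 26), (481, -295, 26), (484, -297, 26), (491, -290, 46), (494, -291, 47), (491, -314, 0)]
320 [(475, -282, 61), (477, -283, 61), (479, -284, 61), (473, -302, 26), (476, -303, 27), (479, -305, 26), (490, -289, 62), (493, -290, 62), (494, -296, 54)]
340 [(476, -281, 76), (478, -282, 76), (478, -288, 67), (469, -311, 27), (472, -312, 27), (475, -313, 27), (488, -293, 68), (492, -289, 76), (495, -289, 78)]
360 
[... 1347 characters left out ...]
8, 60), (489, -293, 54), (491, -295, 54), (494, -296, 54)]
340 [(477, -280, 78), (479, -281, 79), (480, -283, 75), (481, -288, 69), (484, -289, 70), (487, -287, 75), (490, -287, 78), (492, -288, 78), (494, -290, 76)]
360 [(477, -282, 85), (479, -283, 85), (481, -283, 86), (480, -290, 77), (480, -296, 69), (487, -287, 85), (489, -288, 85), (491, -289, 86), (493, -290, 86)]
380 [(481, -278, 101), (482, -279, 101), (482, -283, 96), (477, -296, 77), (477, -302, 69), (483, -296, 81), (491, -283, 101), (493, -284, 101), (494, -285, 100)]
395 [(481, -278, 106), (482, -279, 106), (480, -286, 96), (475, -300, 78), (458, -338, 26), (480, -301, 80), (490, -284, 105), (492, -283, 107), (494, -285, 106)]
```

View pics/w7.png

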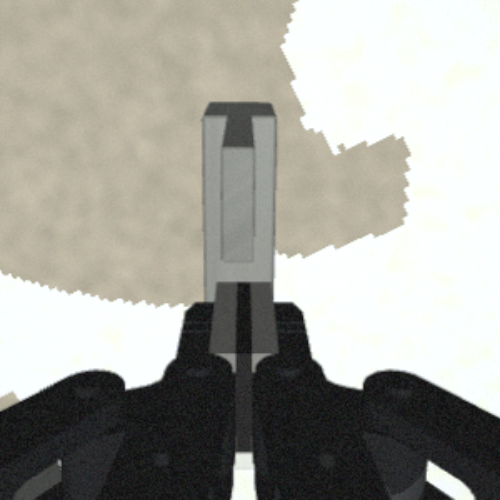

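```bash
python3 - <<'E'
from h import *
W=np.load('w7.npz')['W']; print(ctrl.grip_depth)
for c in (303,312,326): print(c,[(r,int(W[r,c,1]*1000),int(W[r,c,2]*1000)) for r in range(284,302,2)])
W=np.load('w3.npz')['W']
for r in range(285,345,6): print(r,[tuple(int(v) for v in np.nan_to_num(W[r,c]*1000)) for c in (255,262,268,274,280)])
E
```

```text
0.0187
303 [(284, -286, 26), (286, -286, 27), (288, -287, 26), (290, -284, 36), (292, -284, 38), (294, -284, 40), (296, -284, 42), (298, -284, 45), (300, -284, 47)]
312 [(284, -287, 26), (286, -288, 26), (288, -289, 25), (290, -286, 37), (292, -286, 38), (294, -286, 41), (296, -286, 42), (298, -286, 44), (300, -286, 46)]
326 [(284, -290, 25), (286, -291, 27), (288, -292, 25), (290, -288, 37), (292, -288, 39), (294, -288, 41), (296, -288, 43), (298, -288, 45), (300, -288, 46)]
285 [(485, 78, 40), (489, 78, 40), (493, 78, 40), (498, 79, 40), (512, 124, 146)]
291 [(485, 74, 41), (489, 74, 40), (506, 118, 140), (509, 118, 140), (511, 121, 145)]
297 [(484, 69, 39), (505, 118, 145), (507, 118, 146), (509, 118, 146), (512, 119, 147)]
303 [(502, 115, 144), (505, 119, 152), (508, 119, 151), (510, 119, 152), (511, 116, 145)]
309 [(502, 114, 148), (506, 118, 156), (508, 118, 155), (510, 119, 157), (511, 114, 146)]
315 [(503, 115, 153), (507, 118, 160), (509, 118, 160), (511, 118, 160), (511, 111, 145)]
321 [(505, 118, 165), (507, 118, 165), (509, 118, 165), (511, 117, 163), (511, 109, 146)]
327 [(505, 119, 169), (508, 119, 169), (510, 119, 169), (511, 115, 163), (511, 106, 146)]
333 [(506, 118, 172), (508, 118, 172), (510, 118, 172), (511, 113, 164), (511, 103, 145)]
339 [(507, 120, 179), (508, 116, 172), (510, 116, 172), (511, 111, 163), (511, 101, 146)]
```

The shut tips are really at z≈36 mm while the reported TCP is 3 mm, so the true tips lie about 33 mm behind the reported point. I open and go lower by that, watching the force.

{"api": "jog_arm", "payload": {
  "series": [
    [0,0,0,0,0,0],
    [0,0,0,0,0,0],
    [0,0,0,0,0,0],
    [0,0,0,0,0,0]
  ],
  "fingers": 42
}}

```text
time: 12.95
tcp_pos: [0.4789, -0.2965, 0.0033]
tcp_rot: [0.855, 0.519, 0.0, 0.0]
contact_force: [0.0, -0.5, 0.8]
opening: 0.491
finger_force: 0.0
```

{"api": "jog_arm", "payload": {
  "series": [
    [0,0,-7,0,0,0],
    [0,0,-6,0,0,0],
    [0,0,-5,0,0,0],
    [0,0,-3,0,0,0],
    [0,0,0,0,0,0]
  ]
}}

```text
time: 13.45
tcp_pos: [0.4787, -0.2964, -0.0183]
tcp_rot: [0.855, 0.519, -0.0, -0.0]
contact_force: [0.7, 0.4, 0.3]
opening: 0.49
finger_force: 0.0
```

{"api": "jog_arm", "payload": {
  "series": [
    [0,0,-3,0,0,0],
    [0,0,-3,0,0,0],
    [0,0,-2,0,0,0],
    [0,0,-1,0,0,0],
    [0,0,0,0,0,0]
  ]
}}

```text
time: 13.95
tcp_pos: [0.4789, -0.2965, -0.0268]
tcp_rot: [0.855, 0.519, -0.0, -0.0]
contact_force: [-0.1, -0.0, -0.4]
opening: 0.491
finger_force: 0.0
```

{"api": "jog_arm", "payload": {
  "series": [
    [0,0,0,0,0,0],
    [0,0,0,0,0,0],
    [0,0,0,0,0,0],
    [0,0,0,0,0,0],
    [0,0,0,0,0,0]
  ],
  "fingers": 0
}}

```text
time: 14.45
tcp_pos: [0.4788, -0.2964, -0.0264]
tcp_rot: [0.855, 0.519, -0.0, -0.0]
contact_force: [-3.4, 1.5, 6.0]
opening: 0.197
finger_force: 59.7
```

{"api": "jog_arm", "payload": {
  "series": [
    [0,0,10,0,0,0],
    [0,0,20,0,0,0],
    [0,0,30,0,0,0],
    [0,0,20,0,0,0],
    [0,0,0,0,0,0]
  ]
}}

```text
time: 14.95
tcp_pos: [0.4799, -0.2972, 0.0558]
tcp_rot: [0.855, 0.519, 0.001, 0.002]
contact_force: [0.3, 0.2, -5.5]
opening: 0.198
finger_force: 59.3
```

{"api": "jog_arm", "payload": {
  "series": [
    [6,38,0,0,0,0.062],
    [6,38,0,0,0,0.062],
    [6,38,0,0,0,0.062],
    [6,38,0,0,0,0.062],
    [6,38,0,0,0,0.062]
  ]
}}

```text
time: 15.45
tcp_pos: [0.5085, -0.1049, 0.0523]
tcp_rot: [0.764, 0.646, -0.0, -0.001]
contact_force: [0.3, 0.1, -5.2]
opening: 0.196
finger_force: 59.2
```

{"api": "jog_arm", "payload": {
  "series": [
    [6,38,0,0,0,0.062],
    [6,36,0,0,0,0.062],
    [4,26,0,0,0,0.063],
    [0,0,0,0,0,0],
    [0,0,0,0,0,0]
  ]
}}

```text
time: 15.95
tcp_pos: [0.5245, -0.006, 0.0524]
tcp_rot: [0.7, 0.714, -0.0, -0.0]
contact_force: [0.3, -1.2, -4.6]
opening: 0.199
finger_force: 59.3
```

```bash
python3 - <<'E'
from h import *
im,d,i=grab('wrist'); W=cloud(d,i); np.savez('w8.npz',im=im,d=d,W=W); cv2.imwrite('pics/w8.png',im[...,::-1])
o=ctrl.observe(); print(o['time'],o['tcp_pos'],o['tcp_rot'],o['contact_force'],o['opening'])
E
```

```text
16.0 [ 0.52452893 -0.006658    0.05257989] [ 7.00816120e-01  7.13341766e-01 -3.59466364e-04 -4.02701897e-04] [ 0.15634125 -0.45095844 -4.83247378] 0.20098967076576738
```

View pics/w8.png

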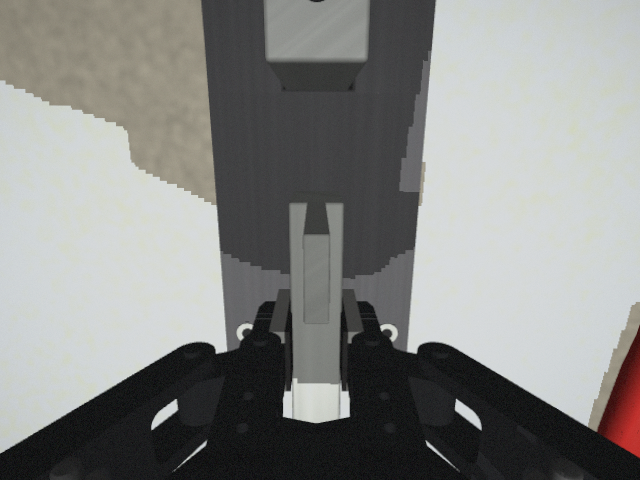

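The square is held over the plate, with its heel at (316,205) and the column's -x face ahead at (317,75), rows 60–90. Measuring the offsets and angles.

```bash
cat > m.py <<'E'
from h import *
def go(f,zs=(.090,.115)):
    W=np.load(f)['W']; w=W[150:400,270:360].reshape(-1,3)
    s=w[(w[:,2]>zs[0])&(w[:,2]<zs[1])&(abs(w[:,0]-.524)<.0125)]
    y0=s[:,1].max(); s=s[s[:,1]>y0-.035]
    A=np.c_[s[:,0],s[:,1],np.ones(len(s))]
    p=np.linalg.lstsq(A,s[:,2],rcond=None)[0]; print('stock zmed',np.median(s[:,2])*1000,'dz/dx,dz/dy',p[:2],'heel y',np.percentile(s[:,1],[98,99.8])*1000)
    L=[];R=[];Y=[]
    for y in np.arange(y0-.033,y0-.002,.002):
        q=s[abs(s[:,1]-y)<.001,0]
        if len(q)>10: L.append(q.min());R.append(q.max());Y.append(y)
    C=(np.array(L)+R)/2; print('center x at heel',np.polyfit(np.array(Y)-y0,C,1),'L',np.polyfit(Y,L,1)[0],'R',np.polyfit(Y,R,1)[0],'w',np.mean(np.array(R)-L))
    c=W[:150].reshape(-1,3); t=c[(c[:,2]>.1)&(c[:,2]<.112)&(abs(c[:,0]-.523)<.025)&(c[:,1]>.07)]
    print('col top x',np.percentile(t[:,0],[.5,99.5])*1000,np.percentile(t[:,0],[.5,99.5]).mean()*1000,'ymin',np.percentile(t[:,1],.5)*1000,'z',np.median(t[:,2]))
    f=c[(c[:,2]>.048)&(c[:,2]<.1)&(abs(c[:,0]-.523)<.014)&(c[:,1]>.06)&(c[:,1]<.1)]
    if len(f)>30: 
        A=np.c_[f[:,0]-.523,f[:,2]-.04,np.ones(len(f))]; print('face y',np.linalg.lstsq(A,f[:,1],rcond=None)[0],len(f))
    P=W[100:250].reshape(-1,3); pl=P[(P[:,2]>.037)&(P[:,2]<.045)]; xs=[]
    for y in np.arange(.02,.07,.005):
        q=pl[abs(pl[:,1]-y)<.0015,0]; 
        if len(q)>20: xs.append((y,q.min(),q.max()))
    xs=np.array(xs); print('plate',np.polyfit(xs[:,0],xs[:,1],1),np.polyfit(xs[:,0],xs[:,2],1),'mid',xs[:,1:].mean()*1000,'z',np.median(pl[:,2]))
if __name__=='__main__':
    import sys; go(sys.argv[1],tuple(map(float,sys.argv[2:4])) if len(sys.argv)>2 else (.09,.115))
E
python3 m.py w8.npz
```

```text
stock zmed 105.54743426030387 dz/dx,dz/dy [ 0.00113003 -0.08149674] heel y [43.92494425 44.0570273 ]
center x at heel [-0.01921523  0.52414229] L -0.02229343277423332 R -0.016137033712025673 w 0.017735111790641855
col top x [508.70428955 538.26910523] 523.4866973896624 ymin 84.37473937891085 z 0.1057556954742365
face y [0.01458427 0.00845677 0.084157  ] 1643
plate [-0.01431357  0.475455  ] [-0.01182175  0.57566907] mid 525.0066596887842 z 0.04086854127506814
```

```bash
cat > t.py <<'E'
from h import *
import sys
W=np.load(sys.argv[1])['W']; z0,z1=float(sys.argv[2]),float(sys.argv[3]); xc=float(sys.argv[4])
w=W[150:400,270:360].reshape(-1,3); s=w[(w[:,2]>z0)&(w[:,2]<z1)&(abs(abs(w[:,0]-xc-.0)-.006)<.0017)]
y=np.arange(s[:,1].max()-.09,s[:,1].max(),.005)
for a in y:
    q=s[abs(s[:,1]-a)<.0025]
    if len(q)>8: print(round(a*1000),len(q),round(np.median(q[:,2])*1000,2))
E
python3 t.py w8.npz .085 .12 .5245
python3 - <<'E'
from h import *
W=np.load('w8.npz')['W']; w=W[200:340,300:335].reshape(-1,3); b=w[(w[:,2]>.13)&(w[:,2]<.16)]
print(rr(b),np.polyfit(b[:,1],b[:,2],1),np.median(b[:,2]))
E
```

```text
-31 106 105.68
-26 210 105.69
-21 225 105.67
-16 228 105.7
-11 230 105.81
-6 232 105.66
-1 231 105.63
4 232 105.62
9 243 105.76
14 257 105.67
19 265 105.73
24 269 105.7
29 277 105.63
34 297 105.72
39 319 105.69
(array([524.5,  32.9]), array([ 6. , 22.6]), 0.96) [-0.17379586  0.14978248] 0.14455586491611194
```

{"api": "jog_arm", "payload": {
  "series": [
    [-0.7,18,0,0,0,-0.004],
    [0,11,-5,0,0,0],
    [0,5,-10,0,0,0],
    [0,0,-10,0,0,0],
    [0,0,-7,0,0,0]
  ]
}}

```text
time: 16.5
tcp_pos: [0.5239, 0.0271, 0.0199]
tcp_rot: [0.702, 0.712, -0.0, -0.0]
contact_force: [-0.9, -0.0, -4.3]
opening: 0.197
finger_force: 59.3
```

{"api": "jog_arm", "payload": {
  "series": [
    [0,0,-3,0,0,0],
    [0,0,0,0,0,0],
    [0,0,0,0,0,0]
  ]
}}

```text
time: 16.8
tcp_pos: [0.5243, 0.0272, 0.0184]
tcp_rot: [0.702, 0.712, 0.0, 0.0]
contact_force: [0.9, 1.1, -4.1]
opening: 0.197
finger_force: 59.3
```

```bash
python3 - <<'E'
from h import *
im,d,i=grab('wrist'); W=cloud(d,i); np.savez('w9.npz',im=im,d=d,W=W)
o=ctrl.observe(); print(o['time'],o['tcp_pos'],o['tcp_rot'],o['contact_force'],o['opening'])
E
python3 m.py w9.npz .06 .078;python3 t.py w9.npz .05 .085 .524|tail -9
```

```text
16.85 [0.52440619 0.02726556 0.01852434] [7.02229488e-01 7.11950618e-01 1.57742754e-04 1.95678687e-04] [ 0.8107444  -0.28519103 -5.53244487] 0.1997872374496613
stock zmed 71.5212177532382 dz/dx,dz/dy [ 0.00088594 -0.05025998] heel y [77.11539539 77.25742447]
center x at heel [-0.01314855  0.52420105] L -0.017061987548817836 R -0.00923512241297771 w 0.017736825114763946
col top x [508.28172207 538.10122603] 523.191474054587 ymin 94.99237118647518 z 0.10585621612408945
plate [0.00401722 0.47417881] [2.18558226 0.4400998 ] mid 520.090286400478 z 0.04085801398418576
32 280 71.75
37 234 71.7
42 218 71.59
47 251 71.61
52 244 71.63
57 256 71.62
62 259 71.6
67 296 71.7
72 321 71.65
```

{"api": "jog_arm", "payload": {
  "series": [
    [-0.6,0,-2,0,0,0],
    [0,0,-1.5,0,0,0],
    [0,0,-1,0,0,0],
    [0,0,0,0,0,0],
    [0,0,0,0,0,0]
  ]
}}

```text
time: 17.35
tcp_pos: [0.5236, 0.0275, 0.0138]
tcp_rot: [0.702, 0.712, 0.0, 0.0]
contact_force: [0.9, -0.1, -5.0]
opening: 0.197
finger_force: 59.3
```

{"api": "jog_arm", "payload": {
  "series": [
    [0,1,-0.5,0,0,0],
    [0,2,0,0,0,0],
    [0,1,0,0,0,0],
    [0,0,0,0,0,0]
  ]
}}

```text
time: 17.75
tcp_pos: [0.5239, 0.0316, 0.0136]
tcp_rot: [0.702, 0.712, 0.0, 0.0]
contact_force: [-0.0, -0.8, 1.4]
opening: 0.201
finger_force: 59.9
```

{"api": "jog_arm", "payload": {
  "series": [
    [0,0,-0.4,0,0,0],
    [0,0,0,0,0,0],
    [0,0,0,0,0,0]
  ]
}}

```text
time: 18.05
tcp_pos: [0.524, 0.0316, 0.0136]
tcp_rot: [0.702, 0.712, 0.0, 0.0]
contact_force: [-0.6, -1.2, 7.7]
opening: 0.195
finger_force: 61.1
```

{"api": "jog_arm", "payload": {
  "series": [
    [0,1,0,0,0,0],
    [0,1,0,0,0,0],
    [0,0,0,0,0,0],
    [0,0,0,0,0,0]
  ]
}}

```text
time: 18.45
tcp_pos: [0.5242, 0.0331, 0.0136]
tcp_rot: [0.702, 0.712, 0.0, 0.001]
contact_force: [-2.0, -5.5, 7.0]
opening: 0.2
finger_force: 60.9
```

{"api": "jog_arm", "payload": {
  "series": [
    [0,0.5,0,0,0,0],
    [0,0,0,0,0,0],
    [0,0,0,0,0,0]
  ]
}}

```text
time: 18.75
tcp_pos: [0.5242, 0.0335, 0.0136]
tcp_rot: [0.702, 0.712, 0.0, 0.001]
contact_force: [-0.1, -7.3, 6.7]
opening: 0.202
finger_force: 60.9
```

{"api": "jog_arm", "payload": {
  "series": [
    [0,0.5,0,0,0,0],
    [0,0.5,0,0,0,0],
    [0,0,0,0,0,0],
    [0,0,0,0,0,0]
  ]
}}

```text
time: 19.15
tcp_pos: [0.5243, 0.0345, 0.0136]
tcp_rot: [0.702, 0.712, 0.0, 0.001]
contact_force: [0.1, -6.8, 6.3]
opening: 0.194
finger_force: 60.8
```

```bash
python3 - <<'E'
from h import *
im,d,i=grab('wrist'); W=cloud(d,i); np.savez('w10.npz',im=im,d=d,W=W)
o=ctrl.observe(); print(o['time'],o['tcp_pos'],o['tcp_rot'],o['contact_force'],o['wrist_torque'],o['opening'])
E
python3 m.py w10.npz .06 .078;python3 t.py w10.npz .05 .085 .524|tail -9
```

```text
19.2 [0.52426307 0.03448604 0.01355535] [7.02117255e-01 7.12060798e-01 4.13720178e-04 7.80101170e-04] [-0.81178312 -6.85159901  6.31968894] [-1.0809322   0.08026335  0.04606108] 0.19845846066585837
stock zmed 66.90275799921832 dz/dx,dz/dy [ 5.29290319e-05 -6.08674265e-02] heel y [73.80085886 74.57663746]
center x at heel [0.01147565 0.52442522] L 0.053321871984472 R -0.030370578353114155 w 0.018389994245731373
col top x [508.23572769 538.0211697 ] 523.1284486928221 ymin 102.46152815421071 z 0.10585120003793602
plate [0.03986116 0.47184659] [0.0561761 0.5715063] mid 524.6776085755303 z 0.040859998182168455
30 253 66.88
35 241 66.82
40 245 66.85
45 227 66.93
50 237 66.88
55 250 66.84
60 252 66.87
65 263 66.83
70 266 66.8
```

{"api": "jog_arm", "payload": {
  "series": [
    [0,0.5,0,0,0,0],
    [0,0,0,0,0,0],
    [0,0,0,0,0,0]
  ]
}}

```text
time: 19.5
tcp_pos: [0.5243, 0.0349, 0.0136]
tcp_rot: [0.702, 0.712, 0.0, 0.001]
contact_force: [-0.1, -8.7, 6.9]
opening: 0.203
finger_force: 60.8
```

{"api": "jog_arm", "payload": {
  "series": [
    [0,0.5,0,0,0,0],
    [0,0,0,0,0,0],
    [0,0,0,0,0,0]
  ]
}}

```text
time: 19.8
tcp_pos: [0.5243, 0.0353, 0.0136]
tcp_rot: [0.702, 0.712, 0.0, 0.001]
contact_force: [-0.2, -8.2, 7.0]
opening: 0.198
finger_force: 60.8
```

```bash
python3 - <<'E'
from h import *
im,d,i=grab('wrist'); W=cloud(d,i); np.savez('w11.npz',im=im,d=d,W=W)
o=ctrl.observe(); print(o['time'],o['tcp_pos'],o['tcp_rot'],o['contact_force'],o['wrist_torque'])
w=W.reshape(-1,3); s=w[(w[:,2]>.06)&(w[:,2]<.073)&(abs(w[:,0]-.524)<.013)&(w[:,1]>.03)]
for a in range(30,90,4):
    q=s[abs(s[:,1]*1000-a)<1]; 
    if len(q)>10: print(a,len(q),np.round([q[:,0].min()*1000,q[:,0].max()*1000,(q[:,0].min()+q[:,0].max())*500],1))
print('heel',np.percentile(s[:,1],[99,99.9,100])*1000)
b=w[(w[:,2]>.098)&(w[:,2]<.11)&(abs(w[:,0]-.524)<.02)&(w[:,1]<.130)&(w[:,1]>.05)]; print('blade/col top y hist',np.histogram(b[:,1]*1000,range(50,132,4)),[ (a,np.round([q.min()*1000,q.max()*1000],1)) for a in range(60,130,6) if len(q:=b[abs(b[:,1]*1000-a)<1.5,0])>8])
cv2.imwrite('pics/w11.png',np.clip(cv2.resize(im[0:270,190:450],(780,600))[...,::-1]*2.,0,255).astype(np.uint8))
E
```

```text
19.85 [0.52431169 0.03530959 0.01357943] [7.02115195e-01 7.12062738e-01 3.93981616e-04 8.69105799e-04] [-0.89861408 -8.64245673  5.90868663] [-1.29540804  0.06643133  0.03735676]
30 127 [516.3 533.3 524.8]
34 249 [516.2 533.3 524.8]
38 248 [516.2 533.2 524.7]
42 185 [516.2 533.1 524.6]
46 528 [511. 537. 524.]
50 134 [515.6 533.4 524.5]
54 144 [515.7 533.3 524.5]
58 147 [515.7 533.2 524.4]
62 154 [515.3 533.4 524.3]
66 156 [515.4 533.3 524.3]
70 161 [515.4 533.1 524.3]
74 154 [515.4 533.  524.2]
heel [74.52763626 75.1888583  75.2516396 ]
blade/col top y hist (array([ 587,    0,    0,  266,  396,  417,  435,  447,  701, 2381, 2537,
       2633, 2751, 2969, 3094, 3194, 3342, 3524, 2474,    0]), array([ 50,  54,  58,  62,  66,  70,  74,  78,  82,  86,  90,  94,  98,
       102, 106, 110, 114, 118, 122, 126, 130])) [(66, array([521.3, 527.2])), (72, array([521.2, 527.1])), (78, array([521.2, 527.2])), (84, array([509.8, 531.2])), (90, array([508.2, 538.4])), (96, array([508.4, 538.3])), (102, array([507.9, 538.5])), (108, array([507.9, 538.6])), (114, array([508. , 538.2])), (120, array([507.9, 538.3])), (126, array([509.5, 537.6]))]
```

View pics/w11.png

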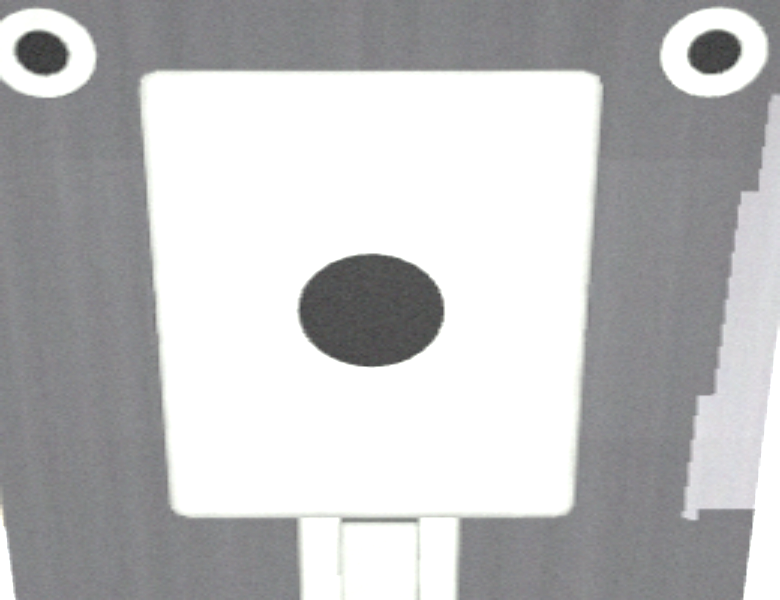

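The blade meets the column's face but sits about 0.9 mm to the +x side (blade centre at crop col 380, column centre 373). I unload, recentre and press again.

{"api": "jog_arm", "payload": {
  "series": [
    [0,-1.5,0,0,0,0],
    [0,0,1,0,0,0],
    [-0.9,0,0,0,0,0],
    [0,0,0,0,0,0],
    [0,0,0,0,0,0]
  ]
}}

```text
time: 20.35
tcp_pos: [0.5225, 0.0345, 0.0137]
tcp_rot: [0.702, 0.712, -0.0, -0.0]
contact_force: [0.3, -0.2, -4.6]
opening: 0.193
finger_force: 59.4
```

{"api": "jog_arm", "payload": {
  "series": [
    [0,0.5,-0.5,0,0,0],
    [0,0.5,-0.5,0,0,0],
    [0,1,0,0,0,0],
    [0,0,0,0,0,0],
    [0,0,0,0,0,0]
  ]
}}

```text
time: 20.85
tcp_pos: [0.523, 0.0358, 0.0136]
tcp_rot: [0.702, 0.712, 0.0, 0.001]
contact_force: [-2.3, -6.8, 6.3]
opening: 0.196
finger_force: 60.7
```

{"api": "jog_arm", "payload": {
  "series": [
    [0,0.5,0,0,0,0],
    [0,0,0,0,0,0],
    [0,0,0,0,0,0]
  ]
}}

```text
time: 21.15
tcp_pos: [0.5231, 0.0359, 0.0136]
tcp_rot: [0.702, 0.712, -0.0, 0.001]
contact_force: [-2.8, -11.8, 6.5]
opening: 0.2
finger_force: 60.8
```

{"api": "jog_arm", "payload": {
  "series": [
    [0,0.5,0,0,0,0],
    [0,0,0,0,0,0],
    [0,0,0,0,0,0]
  ]
}}

```text
time: 21.45
tcp_pos: [0.5231, 0.0359, 0.0136]
tcp_rot: [0.702, 0.712, -0.0, 0.001]
contact_force: [-2.6, -16.9, 5.0]
opening: 0.2
finger_force: 60.7
```

{"api": "jog_arm", "payload": {
  "series": [
    [0,-0.3,-0.2,0,0,0],
    [0,0,0,0,0,0],
    [0,0,0,0,0,0],
    [0,0,0,0,0,0]
  ]
}}

```text
time: 21.85
tcp_pos: [0.5231, 0.0359, 0.0136]
tcp_rot: [0.702, 0.712, -0.0, 0.001]
contact_force: [-3.1, -13.2, 8.4]
opening: 0.194
finger_force: 61.2
```

```bash
python3 - <<'E'
from h import *
im,d,i=grab('wrist'); W=cloud(d,i)
o=ctrl.observe(); print(o['time'],o['tcp_pos'],o['tcp_rot'],o['contact_force'],o['wrist_torque'])
w=W.reshape(-1,3); s=w[(w[:,2]>.06)&(w[:,2]<.073)&(abs(w[:,0]-.523)<.013)&(w[:,1]>.025)]
for a in range(30,90,8):
    q=s[abs(s[:,1]*1000-a)<1]
    if len(q)>10: print(a,len(q),np.round([q[:,0].min()*1000,q[:,0].max()*1000,(q[:,0].min()+q[:,0].max())*500],1),np.median(q[:,2]).round(4))
b=w[(w[:,2]>.098)&(w[:,2]<.11)&(abs(w[:,0]-.524)<.02)&(w[:,1]<.130)&(w[:,1]>.05)]
for a in (64,68,72,76,80,90,95,105,115,122):
    q=b[abs(b[:,1]*1000-a)<1.5]
    if len(q)>8: print(a,np.round([q[:,0].min()*1000,q[:,0].max()*1000,(q[:,0].min()+q[:,0].max())*500],1),'z',round(np.median(q[:,2])*1000,2))
c=cv2.resize(im[150:270,250:390],(700,600)); cv2.imwrite('pics/w12.png',np.clip(c[...,::-1]*1.3,0,255).astype(np.uint8))
E
```

```text
21.9 [0.52310571 0.03589514 0.01356402] [ 7.02064366e-01  7.12112980e-01 -2.90062825e-05  8.53897727e-04] [ -2.31872466 -13.07239207   8.99378147] [-2.15729083  0.56077501  0.05887606]
30 248 [515.1 532.1 523.6] 0.0669
38 264 [515.  532.1 523.5] 0.0669
46 365 [510. 536. 523.] 0.0669
54 127 [514.5 532.1 523.3] 0.0669
62 147 [514.2 531.8 523. ] 0.0668
70 156 [514.3 531.9 523.1] 0.0669
64 [520.1 526.1 523.1] z 105.74
68 [520.1 526.  523.1] z 105.88
72 [520.1 526.  523. ] z 105.81
76 [520.1 525.8 523. ] z 105.81
80 [520.1 525.8 522.9] z 105.92
90 [508.4 538.7 523.5] z 105.9
95 [508.5 538.3 523.4] z 105.87
105 [508.  538.9 523.4] z 106.03
115 [508.1 538.4 523.3] z 105.85
122 [508.1 538.3 523.2] z 105.82
```

The square is flat on the plate (66.9 mm, level), centred within about 0.5 mm, and pushing a steady 13 N forward and 9 N down. Handing in.

```bash
python3 -c "
from rig import ctrl
print(ctrl.sign_off()); o=ctrl.observe(); print(o['time'],o['contact_force'])"
```

```text
the job is handed in; nothing more can be done
None
the job is handed in; nothing more can be done
```

The job is handed in at about 22 s: the column is fully home in the pocket and released. The square is still gripped, flat on the plate and against the column, about 0.5 mm off centre, with a push of about 13 N forward and 9 N down; sign-off returned no verdict.

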